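Turn a loaf tin over and gauge it with a flip stop

TASK

The loaf tin was left upside down to drain. Flip the hinged stop fully down, turn the tin mouth up without letting it topple, and set it flat on the green board with its long side flush against the fence and its end touching the stop; then flip the stop right back up as far as it goes, leaving the tin exactly where it was gauged. Leave the beaker, jar and spatula alone.

Things in the scene. Friction and masses are not known exactly. Their poses are not given: they have to be found in the camera images.
- tin_center (a point): Centre (half-way up) of the loose loaf tin: plain metal straight-sided open box 44 mm wide (x) x 120 long (y) x 40 high (z), walls and base 3 mm, about 0.18 kg. Starts upside down, mouth on the mat; z points out through its closed base: up at the start, down at the end. It stands steadily on either 44 x 40 mm end, a good half-way pose: gripped near an end by a leaning gripper, a quarter turn a grasp.
- mat: Fixed black rubber mat under the tin at the start, 160 mm (x) x 220 mm (y), 5 mm thick, flat on the bench; origin at the centre of its underside.
- jig: Fixed green board with a fence; origin under the board's centre. Board 260 mm (x) x 340 mm (y) x 15 mm thick. The aluminium fence stands on it along its y, the full length: its front face, looking to -x, is 80 mm from the centre; 24 mm thick, 45 mm high over the board. The tin goes on the -x side.
- gauge_corner (a point): Fixed corner the tin is gauged into: on the board's top, on the fence's front face, in the plane of the leaf's working face (leaf down). z up, y along the fence, -x out from the fence over the board. Gauged, the tin's centre is at x -22, y -60, z +20 mm from here, long axis along y. The board is free for at least 230 mm to -y.
- stop_hinge (a point): On the stop's hinge line, at mid thickness of the leaf, 12 mm behind the fence face, 58 mm above the board; axes as gauge_corner, hinge axis y. A dark steel bracket 50 mm long on the fence carries it and reaches 11 mm above the hinge line.
- stop_tab (a point): Middle of the bare finger tab at the free end of the steel stop leaf, 123 mm from the hinge line; moves with it. The leaf is 13 mm thick (y): an arm 20 mm high ending 12 mm past here, with a deeper plate 18 to 90 mm from the hinge, reaching 50 mm below the arm's centre line. Down, the tab is 111 mm out from the fence face, 58 mm above the board, and can be pinched across its 13 mm from above.
- stop_leaf (a joint): Angle of the flip stop, rad: 0 = fully down, arm level, pointing to -x; 1.571 = arm straight up; 1.9 = leaning back at its end stop. Starts up (1.5 to 1.85). The hinge is stiff: the leaf stays where it is left; moving it takes about 2 to 4 N at the tab.
- beaker: Bystander: white plastic beaker, 90 mm across, 110 mm high; origin at the centre of its underside.
- jar: Bystander: glass jar with a steel lid, 72 mm across, 100 mm high; origin at the centre of its underside.
- spatula: Bystander: kitchen spatula about 200 mm long, lying flat; origin under it.
Things that resemble listed ones, but are neither listed nor needed, are in the scene too. What is shaped like the part that bears tin_center but blue, pink or purple is not meant.

How it is judged (in metres and radians):
On the way, in this order (a step that is already met when the one before it is completed fails the run):
1. the stop is flipped fully down (within 0.06 rad) (value of joint stop_leaf below 0.06 rad), for 0.2 s.
2. with the stop still down, the tin lies mouth up on the board, flush with the fence and its end at the stop (within 3 mm) (value of joint stop_leaf below 0.06 rad and x of tin_center in the frame of gauge_corner between -0.025 and -0.019 m and y of tin_center in the frame of gauge_corner between -0.063 and -0.057 m and z of tin_center in the frame of gauge_corner between 0.017 and 0.023 m and angle between tin_center's own z axis and vertical above 3.09 rad and angle between the y axis of tin_center and the y axis of gauge_corner, either way round below 0.04 rad), for 0.2 s.
At the end, for the whole second after the job is handed in: The stop is back up (above 1.78 rad) and the tin rests still on the board, mouth up (within 0.05 rad), within 3 mm of flush with the fence and of touching where the stop was, and parallel to the fence within 0.04 rad (value of joint stop_leaf above 1.78 rad and x of tin_center in the frame of gauge_corner between -0.025 and -0.019 m and y of tin_center in the frame of gauge_corner between -0.063 and -0.057 m and z of tin_center in the frame of gauge_corner between 0.017 and 0.023 m and angle between tin_center's own z axis and vertical above 3.09 rad and angle between the y axis of tin_center and the y axis of gauge_corner, either way round below 0.04 rad and linear speed of tin below 0.01 m/s).
It fails at once if the tin topples (turns faster than 6 rad/s) (angular speed of tin above 6 rad/s).
It fails at once if a bystander is moved more than 20 mm (distance of any of beaker, jar, spatula from where it was at the start of the episode above 0.02 m).
It also fails if it takes over 72 s, if anything falls off the work surface, if the arm or the gripper's body presses on something with over 40 N, if the wrist force passes 120 N, or if a joint passes its speed limit or range.

ROBOT

A 6-joint arm with a two-finger parallel gripper is mounted at the origin on the work surface. World frame = base frame: x ahead of the robot, y to its left, z up, the work surface at z = 0. Lengths are in m, angles in degrees, forces in N, time in s.
With the tool pointing down it reaches from about 0.325 to 0.85 m from the base axis. Payload 15.5 kg.
Tool frame: the origin (TCP) lies at the very end of the fingers, on their centre line; the grasp point (between the pads) lies arm.grip_depth behind it (arm.grip_depth is the distance from the TCP to the grasp point, in m); z points along the fingers, y is the direction in which the jaws open and shut (so a half turn about z gives the same grasp; the last joint's range is limited). The gripper opens to 91 mm and grips with 3 to 60 N. Pads are 32 mm wide; open, the fingers measure 118 mm over their backs; the gripper's body (76 mm by 178 mm) begins 60 mm behind the grasp point.
Start: joints at [63.226, 28.281, 77.091, -0, 74.628, -5.472], TCP at [0.227, 0.582, 0.214] pointing down, gripper open.
Joint ranges: [-166.48, 166.48], [-47.26, 123.95], [12.59, 153.08], [-70.14, 250.14], [6.76, 159.57], [-176.63, 176.63]. Speed limits (degrees/s): [108.29, 108.29, 147.25, 172.46, 172.46, 172.46].

INTERFACE

Orientations are given as a 3x3 rotation matrix whose columns are the frame's x, y, z axes.
In Python, from rig import arm gives the robot as it stands. Calls block until the motion is done:
- arm.move_to(position, orientation): joint-space move of the TCP to a pose.
- arm.move_l(position, orientation=None, feed=0.15): straight line of the TCP; orientation=None keeps the orientation; feed is the mean speed in m/s.
- arm.move_joints(angles): joint-space move.
- arm.grip(opening): finger opening in m; the grip force is fixed at half the most; returns when the fingers have stopped.
- arm.sleep(seconds).
- arm.solve_ik(position, orientation): joint angles nearest the present ones, or None.
- arm.snapshot(name): name is "side" or "top"; returns the picture (400x640x3 uint8, red, green, blue); there is no depth.
- arm.get_calibration(name): a dict with "intrinsics" (3x3 intrinsics, pixels), "k1" (the pictures are not rectified: a ray, as slopes to the right and down, at radius r is drawn at 1 + k1 r^2 times it, then the intrinsics apply), "cam_to_world" (4x4, takes a point from camera to world coordinates). Camera axes: x right, y down, z forward; pixel columns grow to the right and rows downward; lengths in m; the calibration is good to about 2 mm. A picture is of the moment at which its call begins. get_calibration takes no time and is no camera call.
A pose or a line that the arm cannot do raises arm.Unreachable and nothing moves.
- arm.sign_off(): hands the job in, once; it reports no verdict.
Readings, each from a call of its own:
- arm.current_t(): time.
- arm.current_joint_positions(): joint angles.
- arm.current_dq(): joint speeds.
- arm.current_tau(): joint torques, N m.
- arm.current_ee_pos(): TCP position.
- arm.current_tool_rot(): TCP orientation.
- arm.current_force(): force on the tool from outside, world axes, zero at the start.
- arm.current_torque(): the same for the moment, N m.
- arm.current_width(): finger opening in m.
Only numpy, scipy, OpenCV 4.12 (cv2) and the standard library are available. Lean on these libraries where they do the work, as an engineer would, in place of code of your own. Each camera call takes 0.05 s, during which the arm holds its last target.

## Working session

There is one attempt and no reset: what is moved stays moved. The work goes in short steps, each a Python script; the robot and the scene stay as the last script left them, time stands still between calls to the robot, and variables do not carry over. Pictures are saved under pics/ and viewed, and the job is handed in when it is done.

```bash
mkdir -p pics; ls
cat > h.py <<'E'
import numpy as np,cv2
from rig import arm
E
python3 - <<'E'
from h import *
for n in("side","top"):
    im=arm.snapshot(n); cv2.imwrite(f"pics/{n}0.png",im[:,:,::-1])
    c=arm.get_calibration(n); print(n,c)
print(arm.grip_depth,arm.current_t(),arm.current_tool_rot(),arm.current_width())
E
```

```text
pics
side {'intrinsics': array([[481.80284266,   0.        , 319.10203817],
       [  0.        , 481.80284266, 190.28200823],
       [  0.        ,   0.        ,   1.        ]]), 'k1': 0.005874042303313253, 'cam_to_world': array([[ 0.99751024, -0.05535016,  0.0436999 ,  0.39553374],
       [-0.06768896, -0.57759722,  0.8135107 , -1.16073358],
       [-0.01978701, -0.81444325, -0.57990574,  0.82973463],
       [ 0.        ,  0.        ,  0.        ,  1.        ]])}
top {'intrinsics': array([[361.34371302,   0.        , 320.05006359],
       [  0.        , 361.34371302, 201.86107791],
       [  0.        ,   0.        ,   1.        ]]), 'k1': 0.024006245306181107, 'cam_to_world': array([[-0.02971483, -0.97678519,  0.21215023,  0.23307338],
       [-0.99955571,  0.02854413, -0.00857949, -0.06358745],
       [ 0.00232468, -0.21231091, -0.9771994 ,  1.26790196],
       [ 0.        ,  0.        ,  0.        ,  1.        ]])}
0.0188 0.1 [[-9.31673550e-01  3.63296243e-01 -4.86143491e-04]
 [ 3.63296556e-01  9.31673034e-01 -9.85393169e-04]
 [ 9.49371452e-05 -1.09467901e-03 -9.99999396e-01]] 0.09100169444886798
```

View pics/side0.png

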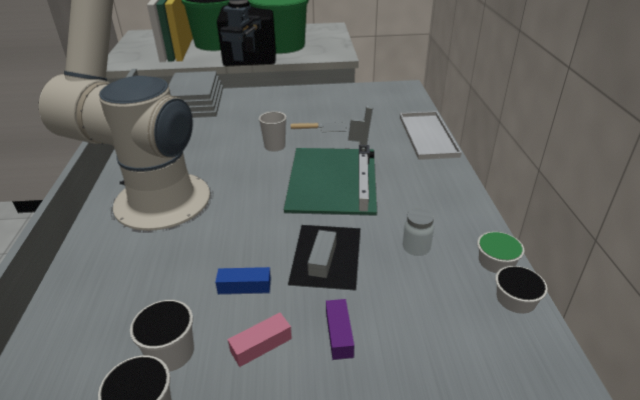

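View pics/top0.png

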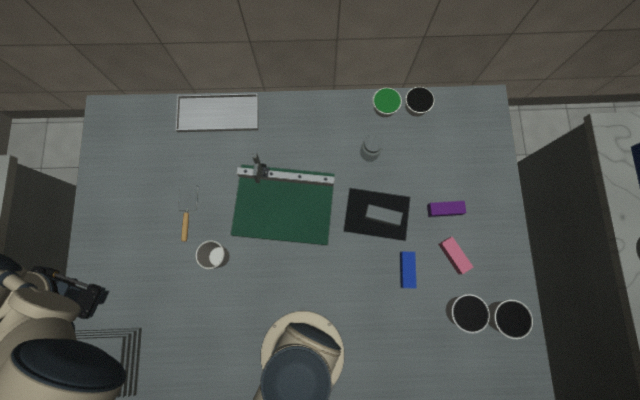

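Candidates for the tin: grey metal block on the black mat (side 322,253 / top 384,214), blue (243,280), pink (260,338) and purple (340,328). The grey one on the mat fits the description. I'll check it in close crops.

```bash
cat > h.py <<'E'
import numpy as np,cv2
from rig import arm
C={n:arm.get_calibration(n) for n in("side","top")}
def ray(n,px):
    c=C[n];K=c["intrinsics"];k=c["k1"]
    d=np.array([(px[0]-K[0,2])/K[0,0],(px[1]-K[1,2])/K[1,1]]);s=d.copy()
    for _ in range(20): s=d/(1+k*(s@s))
    T=c["cam_to_world"];return T[:3,3],T[:3,:3]@np.array([s[0],s[1],1])
def atz(n,px,z):
    o,d=ray(n,px);return o+d*(z-o[2])/d[2]
def proj(n,P):
    c=C[n];K=c["intrinsics"];T=c["cam_to_world"]
    q=T[:3,:3].T@(np.asarray(P,float)-T[:3,3]);s=q[:2]/q[2];s=s*(1+c["k1"]*(s@s))
    return np.array([K[0,0]*s[0]+K[0,2],K[1,1]*s[1]+K[1,2]])
def tri(pa,pb):
    o1,d1=ray("side",pa);o2,d2=ray("top",pb)
    A=np.c_[d1,-d2];t=np.linalg.lstsq(A,o2-o1,rcond=None)[0]
    a,b=o1+t[0]*d1,o2+t[1]*d2;return (a+b)/2,np.linalg.norm(a-b)
def crop(im,x0,y0,x1,y1,s,name):
    c=cv2.resize(im[y0:y1,x0:x1,::-1],None,fx=s,fy=s,interpolation=cv2.INTER_CUBIC)
    c=cv2.convertScaleAbs(c,alpha=1.5,beta=10)
    for x in range((x0+9)//10*10,x1,10):
        cv2.line(c,((x-x0)*s,0),((x-x0)*s,6),(0,255,255),1)
        if x%20==0: cv2.putText(c,str(x),((x-x0)*s-10,18),0,.4,(0,255,255),1)
    for y in range((y0+9)//10*10,y1,10):
        cv2.line(c,(0,(y-y0)*s),(6,(y-y0)*s),(0,255,255),1)
        if y%20==0: cv2.putText(c,str(y),(8,(y-y0)*s+4),0,.4,(0,255,255),1)
    cv2.imwrite(f"pics/{name}.png",c)
E
python3 - <<'E'
from h import *
s=cv2.imread("pics/side0.png")[:,:,::-1];t=cv2.imread("pics/top0.png")[:,:,::-1]
crop(s,280,95,390,220,5 if 0 else 4,"s_board"); crop(s,285,220,365,295,8,"s_tin")
crop(t,225,145,340,250,5,"t_board"); crop(t,340,180,415,245,8,"t_tin")
E
```

```text
(no output)
```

View pics/s_board.png

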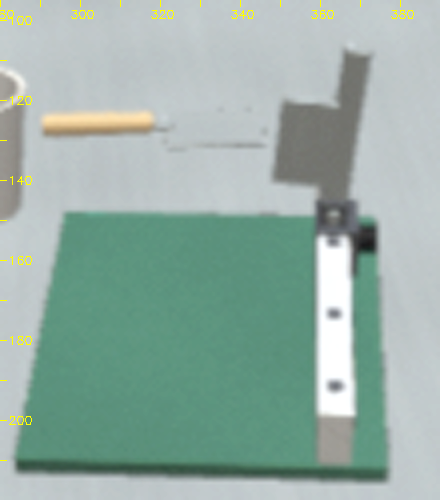

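View pics/s_tin.png

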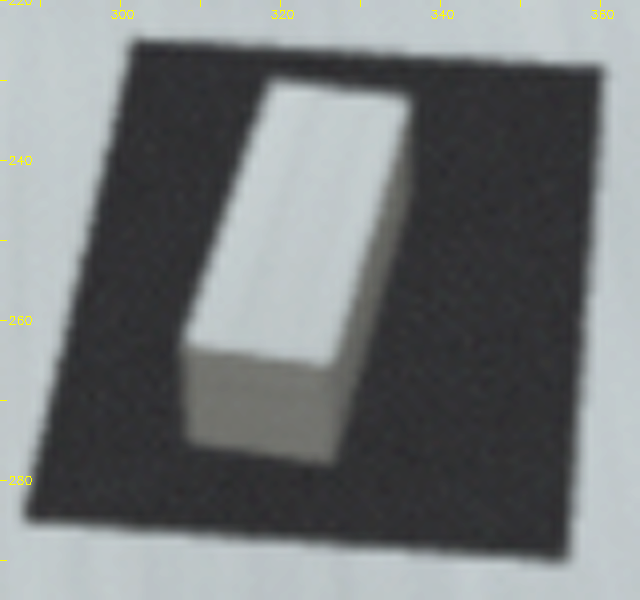

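View pics/t_board.png

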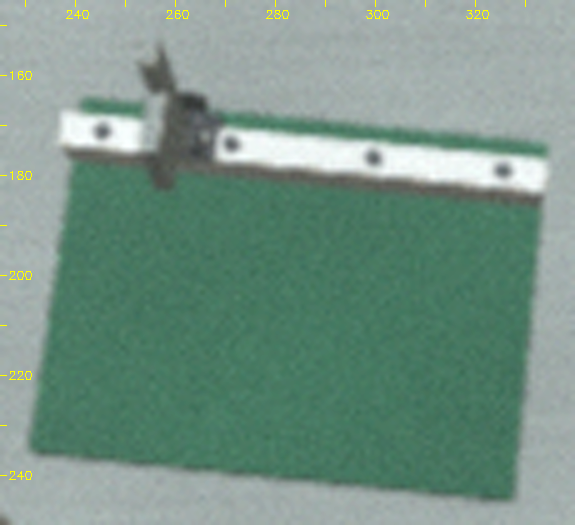

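View pics/t_tin.png

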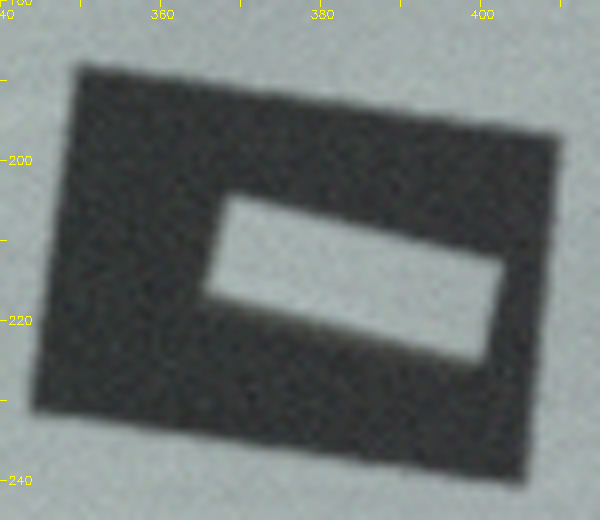

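```bash
cat > fit.py <<'E'
from h import *
from scipy.optimize import least_squares
def Rz(a): return np.array([[np.cos(a),-np.sin(a),0],[np.sin(a),np.cos(a),0],[0,0,1]])
def fit(obs,p0):
    # obs: list (cam,px,local)
    f=lambda p:np.concatenate([proj(n,Rz(p[2])@np.array(l)+[p[0],p[1],0])-px for n,px,l in obs])
    r=least_squares(f,p0,loss="soft_l1");return r.x,f(r.x).reshape(-1,2)
t="top";s="side"
board=[(t,(241.4,164.6),(.13,.17,.015)),(t,(334.4,173.4),(.13,-.17,.015)),(t,(231,235.4),(-.13,.17,.015)),(t,(327.8,244.8),(-.13,-.17,.015)),
(s,(296.5,148),(-.13,.17,.015)),(s,(284.5,210),(-.13,-.17,.015)),(s,(376.75,212.5),(.13,-.17,.015)),(s,(373.75,149.5),(.13,.17,.015)),
(s,(359.25,198.75),(.08,-.17,.06)),(s,(368.75,199),(.104,-.17,.06)),(t,(333.2,184),(.08,-.17,.06)),(t,(334.4,175.4),(.104,-.17,.06)),(t,(237,174.2),(.08,.17,.06)),(t,(237.4,167),(.104,.17,.06))]
tin=[(t,(368.6,204.1),(.022,.06,.045)),(t,(402.6,212.8),(.022,-.06,.045)),(t,(400.3,225),(-.022,-.06,.045)),(t,(365.8,216.6),(-.022,.06,.045)),
(s,(318.8,230),(-.022,.06,.045)),(s,(336.3,232),(.022,.06,.045)),(s,(308,263),(-.022,-.06,.045)),(s,(326.5,265.5),(.022,-.06,.045)),(s,(308.5,275),(-.022,-.06,.005)),(s,(326.5,278),(.022,-.06,.005))]
mat=[(t,(349.8,188.2),(.08,.11,.005)),(t,(409.8,197),(.08,-.11,.005)),(t,(405.5,240.5),(-.08,-.11,.005)),(t,(344,231.4),(-.08,.11,.005)),
(s,(301.5,225),(-.08,.11,.005)),(s,(360.3,228.5),(.08,.11,.005)),(s,(288.2,285),(-.08,-.11,.005)),(s,(356,290),(.08,-.11,.005))]
if __name__=="__main__":
    for nm,o in(("board",board),("tin",tin),("mat",mat)):
        p,r=fit(o,[.5,0,0]);print(nm,p[:2].round(4),np.degrees(p[2]).round(2));print(r.round(1).tolist())
        if nm=="board":b=p
    R=Rz(b[2]);
    H=lambda yg:np.array([.08+.012,yg+.0065,.015+.058])
    def leaf(q,yg,r,d,face=-.0065):
        return R@(H(yg)+r*np.array([-np.cos(q),0,np.sin(q)])+d*np.array([-np.sin(q),0,-np.cos(q)])+[0,face,0])+[b[0],b[1],0]
    ob=[(s,(366.5,108),.135,.01),(s,(372.75,108.7),.135,-.01),(s,(351.75,120),.09,.05),(s,(348.25,140),.018,.05)]
    f=lambda x:np.concatenate([proj(n,leaf(x[0],x[1],r_,d_))-px for n,px,r_,d_ in ob])
    x=least_squares(f,[1.7,.1]).x;print("leaf",x,f(x).round(1))
    for r_,d_ in((.135,.01),(.135,-.01),(.09,.05),(.018,.05)):print("top proj",proj(t,leaf(*x,r_,d_)).round(1),proj(t,leaf(*x,r_,d_,.0065)).round(1))
E
python3 fit.py
```

```text
board [0.5024 0.0531] -7.37
[[0.3, -0.4], [0.7, -0.2], [-0.2, -0.1], [0.6, 0.2], [-1.0, -1.0], [-1.3, -0.7], [0.8, -1.2], [-0.1, -1.4], [0.4, -1.0], [-0.1, -1.1], [1.2, -0.8], [0.6, 1.2], [-0.1, -0.4], [0.5, 0.2]]
tin [ 0.4471 -0.2948] -16.13
[[0.4, 0.2], [0.5, 0.1], [0.2, 0.1], [0.4, -0.1], [0.1, -0.2], [-0.2, -0.1], [-0.0, -0.3], [0.0, -0.3], [0.0, -0.1], [0.2, -0.4]]
mat [ 0.4575 -0.2788] -10.32
[[0.4, -0.4], [1.3, -0.3], [1.1, 0.4], [0.2, 0.0], [-0.5, -0.8], [0.3, -0.9], [-0.7, -0.5], [0.6, -0.7]]
leaf [1.6879336  0.07272699] [ 0.2 -0.4  0.7 -0.3 -0.8 -0.2 -0.5  0.8]
top proj [258.4 157.4] [254.2 157. ]
top proj [259.4 151.6] [255.2 151.2]
top proj [258.6 175.1] [254.5 174.7]
top proj [261.7 183.6] [257.9 183.2]
```

The tin is the plain grey block on the black mat: side view top-face corners (319,230), (336,232), (308,263), (326,265), and the fit residual is ≤0.5 px at a height of 45 mm. The leaf stands up at about 1.69 rad with the tab end at side (369,108), and the fence is to the right of it. Next I'll check reachability of all key poses.

```bash
cat >> h.py <<'E'
def Rz(a): return np.array([[np.cos(a),-np.sin(a),0],[np.sin(a),np.cos(a),0],[0,0,1]])
B=np.array([.5024,.0531,0]);YAW=np.radians(-7.37);RJ=Rz(YAW);YG=.0745
G=.0188
def J(x,y,z):
    """gauge_corner frame -> world"""
    return RJ@np.array([.08+x,YG+y,.015+z])+B
def tool(d,w):
    d=np.array(d,float);d/=np.linalg.norm(d);w=np.array(w,float);w-=d*(w@d);w/=np.linalg.norm(w)
    return np.c_[np.cross(w,d),w,d]
def lean(yaw,el,s):
    """jaw along local x, tool pointing s*(local y), el deg below horizontal"""
    e=np.radians(el);R=Rz(yaw);return R@np.array([0,s*np.cos(e),-np.sin(e)])
def F(): return arm.current_force().round(1) if hasattr(arm.current_force(),'round') else np.round(arm.current_force(),1)
E
python3 - <<'E'
from h import *
def chk(nm,gp,d,w):
    for sg in(1,-1):
        R=tool(d,sg*np.array(w));p=gp+G*R[:,2];q=arm.solve_ik(p,R)
        print(nm,sg,None if q is None else np.round(q,0))
yt=np.radians(-16.13);T=np.array([.4471,-.2948,0]);wt=Rz(yt)[:,0];wj=RJ[:,0]
print("gauge",J(0,0,0),"tab down",J(-.111,.0065,.058))
for y in(RJ[:,1],RJ[:,0]): chk("flip start",J(.06,.0065,.18),[0,0,-1],y)
chk("flip end",J(-.1,.0065,.06),[0,0,-1],RJ[:,1])
g=T+Rz(yt)@[0,.038,.033]
for el in(40,50): chk(f"pick{el}",g,lean(yt,el,-1),wt);chk("lift",g+[0,0,.1],lean(yt,el,-1),wt)
for el in(40,50): chk(f"post1 {el}",g+[0,0,.14],lean(yt,el,1),wt)
for y in(-.10,-.14,-.18):
  c=J(-.07,y,0)
  for el in(30,40,50): chk(f"stand {y} {el}",c+[0,0,.1],lean(YAW,el,1),wj)
  for el in(20,30,40): chk(f"regrasp {y} {el}",c+[0,0,.1],lean(YAW,el,-1),wj)
for el in(50,60,70): chk(f"lay {el}",J(-.055,-.1,.025),lean(YAW,el,1),wj)
E
```

```text
gauge [0.59129566 0.11672241 0.015     ] tab down [0.48204649 0.13740738 0.073     ]
flip start 1 [  5.  33.  74.  -0.  73. -78.]
flip start -1 [  5.  33.  74.  -0.  73. 102.]
flip start 1 [ 5. 33. 74. -0. 73. 12.]
flip start -1 [   5.   33.   74.   -0.   73. -168.]
flip end 1 [  9.  32. 103.  -0.  45. -74.]
flip end -1 [  9.  32. 103.  -0.  45. 106.]
pick40 1 [ -8.  50. 103. -63.  59.  58.]
pick40 -1 [  -8.   50.  103.  -63.   59. -122.]
lift 1 [ -8.  39. 102. -57.  65.  46.]
lift -1 [  -8.   39.  102.  -57.   65. -134.]
pick50 1 [-12.  45. 104. -56.  50.  49.]
pick50 -1 [ -12.   45.  104.  -56.   50. -131.]
lift 1 [-12.  34. 102. -49.  58.  36.]
lift -1 [ -12.   34.  102.  -49.   58. -144.]
post1 40 1 [-58.  41.  85.  35.  92. -53.]
post1 40 -1 [-58.  41.  85.  35.  92. 127.]
post1 50 1 [-55.  36.  87.  30.  85. -49.]
post1 50 -1 [-55.  36.  87.  30.  85. 131.]
stand -0.1 30 1 [-35.  46. 102.  52.  78. -61.]
stand -0.1 30 -1 [-35.  46. 102.  52.  78. 119.]
stand -0.1 40 1 [-32.  41. 103.  47.  71. -55.]
stand -0.1 40 -1 [-32.  41. 103.  47.  71. 125.]
stand -0.1 50 1 [-28.  36. 103
[... 1184 characters left out ...]
 42.  98.  42.  77. 124.]
stand -0.18 50 1 [-36.  37. 100.  37.  69. -50.]
stand -0.18 50 -1 [-36.  37. 100.  37.  69. 130.]
regrasp -0.18 20 1 [ 20.  53.  93. -57.  88.  60.]
regrasp -0.18 20 -1 [  20.   53.   93.  -57.   88. -120.]
regrasp -0.18 30 1 [ 18.  48.  95. -53.  80.  56.]
regrasp -0.18 30 -1 [  18.   48.   95.  -53.   80. -124.]
regrasp -0.18 40 1 [ 15.  42.  97. -48.  73.  51.]
regrasp -0.18 40 -1 [  15.   42.   97.  -48.   73. -129.]
lay 50 1 [-27.  44. 103.  45.  58. -53.]
lay 50 -1 [-27.  44. 103.  45.  58. 127.]
lay 60 1 [-22.  41. 103.  38.  51. -43.]
lay 60 -1 [-22.  41. 103.  38.  51. 137.]
lay 70 1 [-16.  38. 104.  28.  45. -30.]
lay 70 -1 [-16.  38. 104.  28.  45. 150.]
```

```bash
cat > flip.py <<'E'
from h import *
R=tool([0,0,-1],RJ[:,0]); HF=.0135
def leafpt(q,r,d): return np.array([.012-r*np.cos(q)-d*np.sin(q),.0065,.058+r*np.sin(q)-d*np.cos(q)])
def corner(q,press=0,r=.118):
    l=leafpt(q,r,-.01+press); return J(l[0]+HF,l[1],l[2])
E
python3 - <<'E'
from flip import *
arm.grip(0.0)
p=corner(1.69)+RJ@[.02,0,0]
arm.move_to(p+[0,0,.12],R); arm.move_l(p,feed=.2)
print(arm.current_t(),arm.current_ee_pos(),F())
for n in("side","top"):
    cv2.imwrite(f"pics/{n}1.png",arm.snapshot(n)[:,:,::-1])
s=cv2.imread("pics/side1.png")[:,:,::-1];crop(s,300,20,420,160,4,"s1")
s=cv2.imread("pics/top1.png")[:,:,::-1];crop(s,200,120,320,220,5,"t1")
E
```

```text
4.5167 [0.66160452 0.1145878  0.19009801] [ 0.  -0.5  0.3]
```

View pics/s1.png

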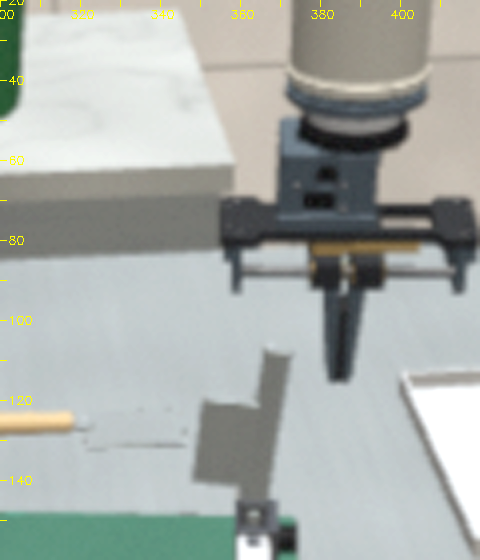

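View pics/t1.png

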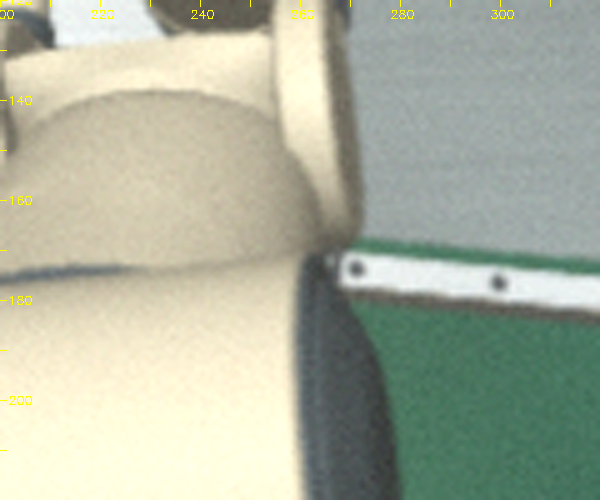

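The closed fingertip (side 384,115) is just behind (+x of) the leaf's tab end (side 368,108), as intended. Now I push it along the arc.

Run:
```python
from flip import *
print(proj("side",arm.current_ee_pos()))
for i,q in enumerate(np.linspace(1.65,.12,16)):
    arm.move_l(corner(q,.002),feed=.15)
    f=F()
    if i%3==0 or np.linalg.norm(f)>15: print(round(q,2),f)
    if np.linalg.norm(f)>35: break
print(arm.current_t(),arm.current_ee_pos())
```

```text
[384.30165028 111.92145567]
1.65 [-0.7  0.1  0.5]
1.34 [ 0.1  0.8 -0.3]
1.04 [ 0.  -0.4 -0.1]
0.73 [-0.5  0.3  0. ]
0.43 [ 0.8 -0.5  0.1]
0.12 [-0.1 -0.5  0.3]
8.6917 [0.50199868 0.13475718 0.09513368]
```

Run:
```python
from h import *
s=arm.snapshot("side");crop(s,290,30,410,220,3,"s2")
t=arm.snapshot("top");crop(t,200,120,320,220,5,"t2")
```

```text
(no output)
```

View pics/s2.png

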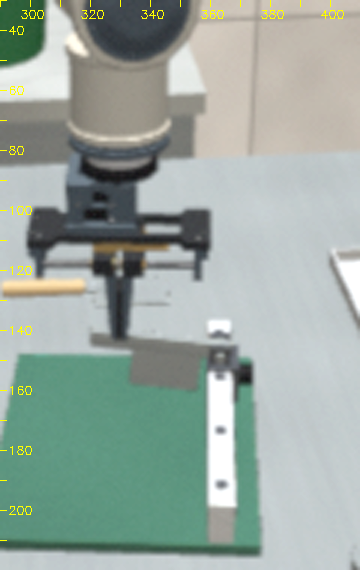

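The leaf followed and is now nearly level (arm from side (322,143) to the bracket). I'll press on gently to the end stop.

Run:
```python
from flip import *
arm.move_l(corner(.04,0),feed=.1);print(F())
p=arm.current_ee_pos();
for i in range(14):
    p=p-[0,0,.001];arm.move_l(p,feed=.05);f=F()
    if i%3==0: print(f,arm.current_ee_pos()[2])
    if f[2]>12:break
print(i,f,arm.current_ee_pos(),arm.current_t())
arm.move_l(p+[0,0,.1],feed=.25)
crop(arm.snapshot("side"),290,90,410,220,5,"s3")
print(arm.current_t(),"ideal leaf top z .083 at 0")
```

```text
[-0.2 -0.   0.1]
[-0.7 -0.1  0.3] 0.0868148888720992
[0.3 0.1 0.6] 0.08359500561942863
5 [-6.8 -1.4 27.8] [0.50079862 0.13497459 0.08283145] 10.5417
11.1417 ideal leaf top z .083 at 0
```

View pics/s3.png

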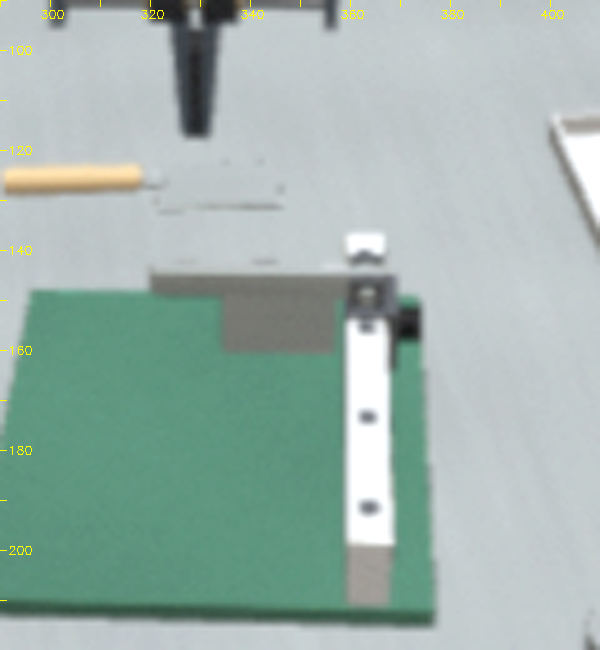

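The leaf is fully down: it hit a hard stop with the tip at z=82.8 mm against an ideal 83 mm, and the arm looks level at side (320–358,145). Now the first grasp of the tin.

Run:
```python
from h import *
print(proj("side",J(-.078,0,.008)),proj("side",J(-.006,0,.008)),"obs 334.4,160.4 356.6,160.4")
yt=np.radians(-16.13);T=np.array([.4471,-.2948,0]);w=Rz(yt)[:,0]
arm.grip(.072)
R=tool(lean(yt,45,-1),w);d=R[:,2]
g=T+Rz(yt)@[0,.038,.035]
P=g+G*d
arm.move_to(P-d*.12+[0,0,.03],R)
arm.move_l(P-d*.05,feed=.25)
print(arm.current_t(),F())
crop(arm.snapshot("side"),250,130,410,290,4,"s4")
```

```text
[333.97370329 160.76256155] [356.85453472 161.11548849] obs 334.4,160.4 356.6,160.4
14.025 [ 0.3  0.4 -0.7]
```

View pics/s4.png

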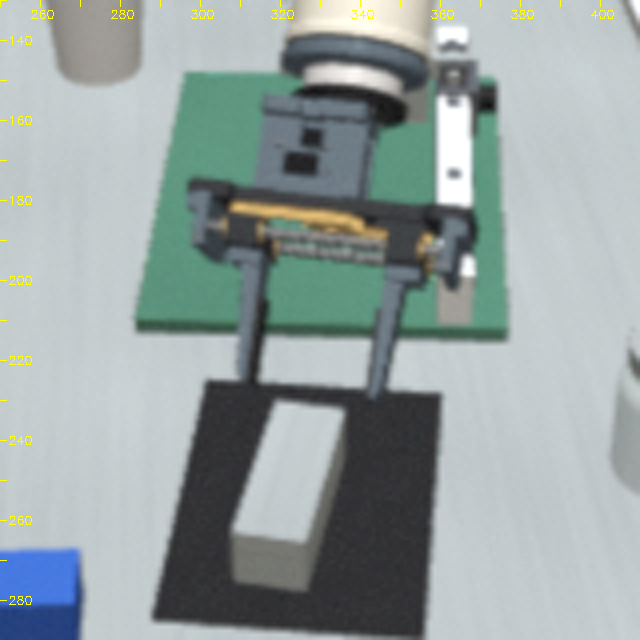

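The open finger tips (312,225) and (343,228) straddle the tin's near-board end, centred on its axis. I'll go in, grip and lift.

Run:
```python
from h import *
R=np.array(arm.current_tool_rot());d=R[:,2]
p0=np.array(arm.current_ee_pos())
arm.move_l(p0+d*.04,feed=.15);print(F())
arm.move_l(p0+d*.05,feed=.05);print(F())
arm.grip(.03);print(arm.current_width(),F(),arm.current_ee_pos())
arm.move_l(np.array(arm.current_ee_pos())+[0,0,.09],feed=.15)
print(arm.current_t(),F(),arm.current_width())
crop(arm.snapshot("side"),250,130,410,290,4,"s5")
```

```text
[1.  0.2 0.3]
[ 1.2 -0.4  0.1]
0.04384649629956555 [-0.   1.1  1. ] [ 0.45486639 -0.27052031  0.02289899]
16.125 [ 0.8 -0.5 -2.3] 0.0437845343381824
```

View pics/s5.png

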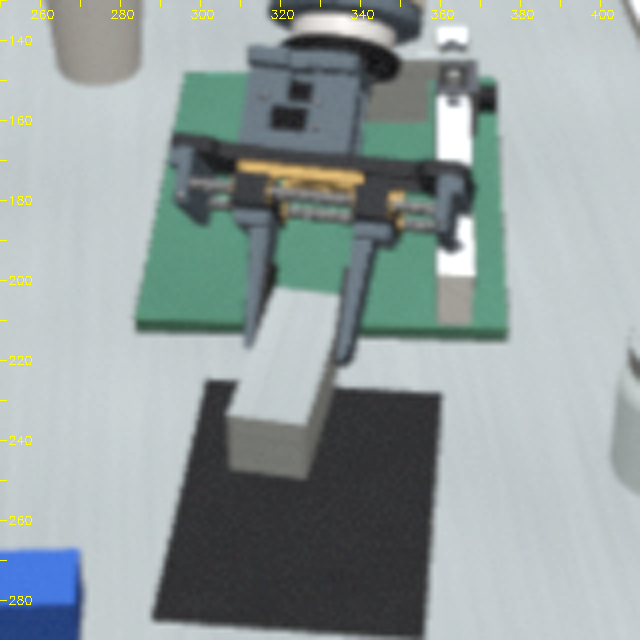

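The tin is held level (width 43.8 mm, lifted clear at side (228–340,205–245)). Now the quarter turn in the air, then carry it to stand on the board.

```bash
cat >> h.py <<'E'
def gp(): 
    R=np.array(arm.current_tool_rot());return np.array(arm.current_ee_pos())-G*R[:,2]
def go(g,R,feed=.15): arm.move_l(np.asarray(g)+G*R[:,2],R,feed=feed)
E
python3 - <<'E'
from h import *
yt=np.radians(-16.13);w=Rz(yt)[:,0]
g=gp();g[2]=.175
ys=np.radians(np.linspace(-16.13,-7.37,4))
tgt=J(-.07,-.16,.098+.03)
path=[(g,-16.13,(60,-1)),(g,-16.13,(89.9,-1)),(g,-16.13,(60,1)),(g,-16.13,(45,1)),(tgt,-7.37,(45,1))]
for gg,y,(el,s) in path:
    y=np.radians(y);go(gg,tool(lean(y,el,s),Rz(y)[:,0]),.12)
    print(arm.current_t(),F(),arm.current_width())
crop(arm.snapshot("side"),250,90,410,290,3,"s6")
E
```

```text
16.7083 [-0.5 -1.1 -2.4] 0.043953668393936635
17.45 [-0.6 -0.3 -1. ] 0.0436809937137548
18.125 [ 0.1  0.7 -1.3] 0.044117109108189494
18.5333 [ 0.9 -0.5 -0.8] 0.043974872401283546
20.6083 [ 0.1  0.7 -1.2] 0.04385255514447215
```

View pics/s6.png

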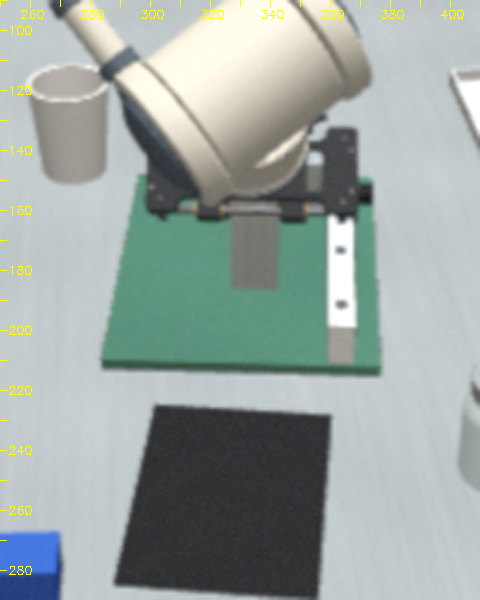

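The tin hangs upright over the board (bottom edge at side (327–342,186)). I'll lower it to contact.

Run:
```python
from h import *
p=np.array(arm.current_ee_pos())
arm.move_l(p-[0,0,.024],feed=.12);f0=F();print(f0)
p=p-[0,0,.024]
for i in range(14):
    p=p-[0,0,.001];arm.move_l(p,feed=.05);f=F()
    if f[2]-f0[2]>5:break
print(i,f,arm.current_ee_pos(),gp(),arm.current_t(),arm.current_torque())
```

```text
[ 1.   0.  -0.6]
8 [-5.1 -2.6 13.4] [ 0.50284158 -0.01993782  0.09744446] [ 0.50114022 -0.03313905  0.11072123] 23.2583 [0.78925919 0.62896552 0.53332593]
```

Run:
```python
from h import *
p=np.array(arm.current_ee_pos());g0=gp();np.save("g0.npy",g0)
arm.move_l(p+[0,0,.001],feed=.05)
arm.grip(.07)
R=np.array(arm.current_tool_rot());d=R[:,2]
arm.move_l(arm.current_ee_pos()-d*.11,feed=.25)
crop(arm.snapshot("side"),250,90,410,220,5,"s7")
crop(arm.snapshot("top"),225,145,340,250,5,"t7")
print(arm.current_t(),F())
```

```text
24.7833 [-0.1  0.  -0.6]
```

View pics/s7.png

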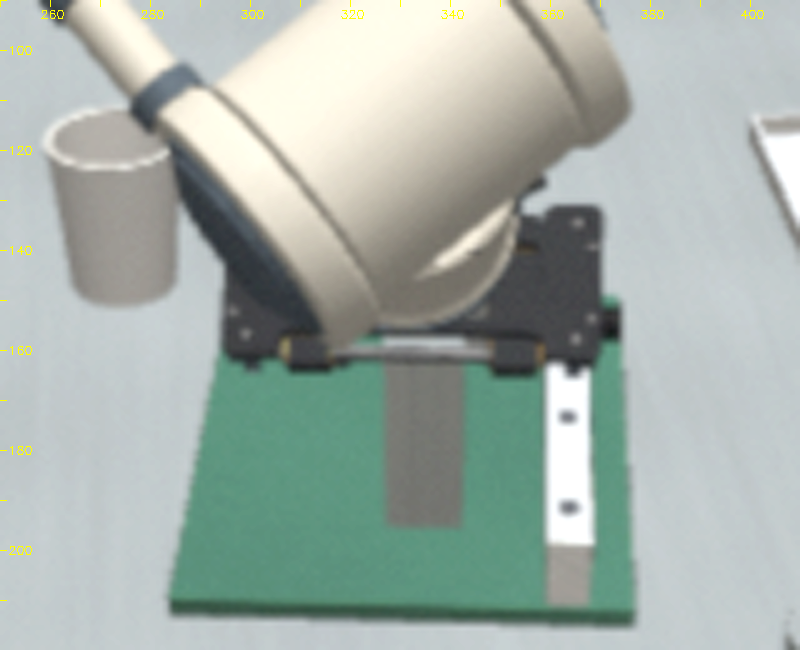

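View pics/t7.png

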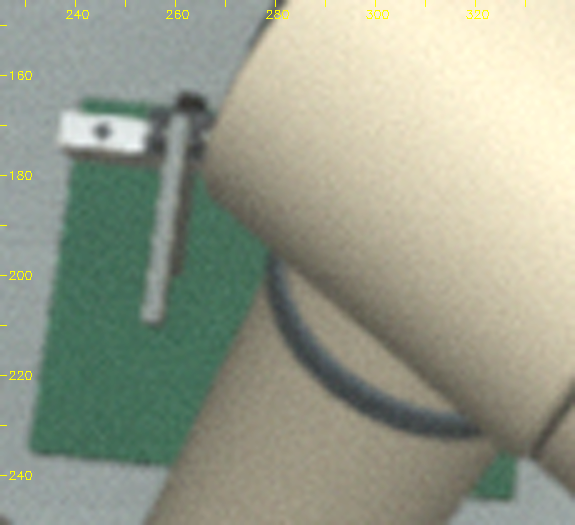

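The tin stands free on the board (side 327–342, bottom 195). I'll go over the top and regrasp from the stop side.

Run:
```python
from h import *
for px in((253.7,209.3),(258.1,209.3)):
    q=RJ.T@(atz("top",px,.083)-B);print("leaf edges rel gauge",q[0]-.08,q[1]-YG)
g0=np.load("g0.npy")
Rv=tool([0,0,-1],RJ[:,0])
R=tool(lean(YAW,30,-1),RJ[:,0]);d=R[:,2]
g=g0+RJ@[0,.020,0]
arm.move_l(np.array(arm.current_ee_pos())+[0,0,.07],feed=.25)
up=g+np.array([0,0,.16])
go(up,Rv,.25)
print(arm.current_t())
back=g-d*.09
go(back+[0,0,.09],R,.25)
go(back,R,.2)
print(arm.current_t(),F())
crop(arm.snapshot("side"),250,70,410,220,5,"s8")
```

```text
leaf edges rel gauge -0.12292958509734966 0.015689263712553372
leaf edges rel gauge -0.1214784963588244 0.0011076309448107419
26.3083
28.1917 [ 0.1 -0.1 -1.2]
```

View pics/s8.png

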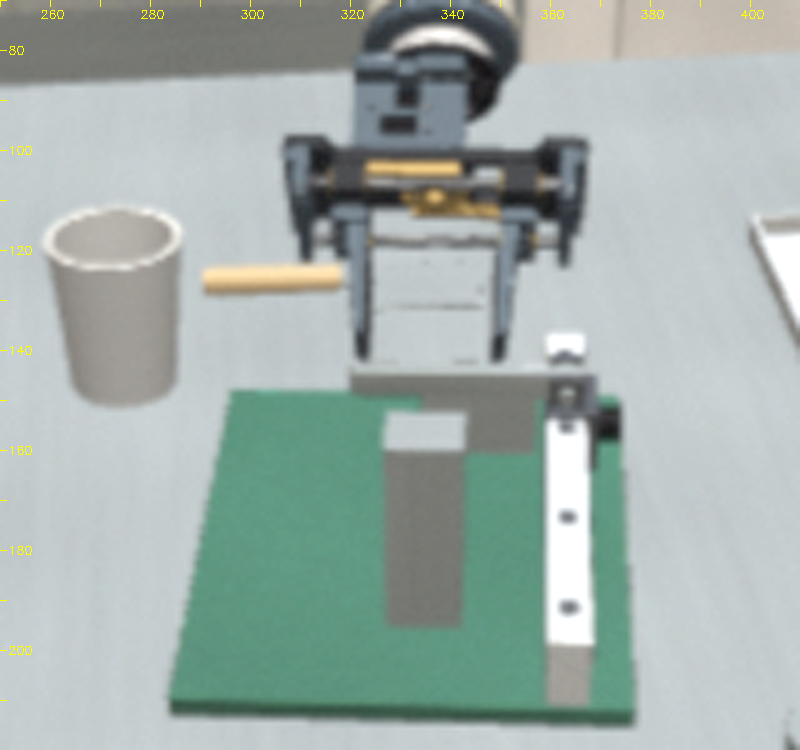

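The fingers (322 and 349) are centred on the standing tin (327–343). Next I grip, lift and make the second quarter turn.

Run:
```python
from h import *
g0=np.load("g0.npy");R=np.array(arm.current_tool_rot());g=g0+RJ@[0,.020,0]
go(g,R,.15);print(F())
arm.grip(.03);print(arm.current_width(),F())
go(g+[0,0,.06],R,.15);print(arm.current_t(),F(),arm.current_width())
g2=g+[0,0,.06]
for el,s in((60,-1),(89.9,-1),(75,1),(60,1)):
    go(g2,tool(lean(YAW,el,s),RJ[:,0]),.12)
    print(arm.current_t(),F(),arm.current_width())
crop(arm.snapshot("side"),250,70,410,220,5,"s9")
print(RJ.T@(gp()-B)-[.08,YG,.015])
```

```text
[-0.   0.4 -0.2]
0.04347009865590715 [-0.1  2.5  2.4]
30.0583 [ 0.2  0.2 -0.6] 0.04408939235192201
30.7333 [ 0.5  0.9 -1.5] 0.043753396385289994
31.4333 [ 0.1  0.1 -1.1] 0.04413499509200365
31.8667 [-0.3 -0.  -1.2] 0.043917030277779136
32.275 [-0.3 -0.3 -0.1] 0.043789497006367695
[-0.07069783 -0.13954177  0.15537258]
```

View pics/s9.png

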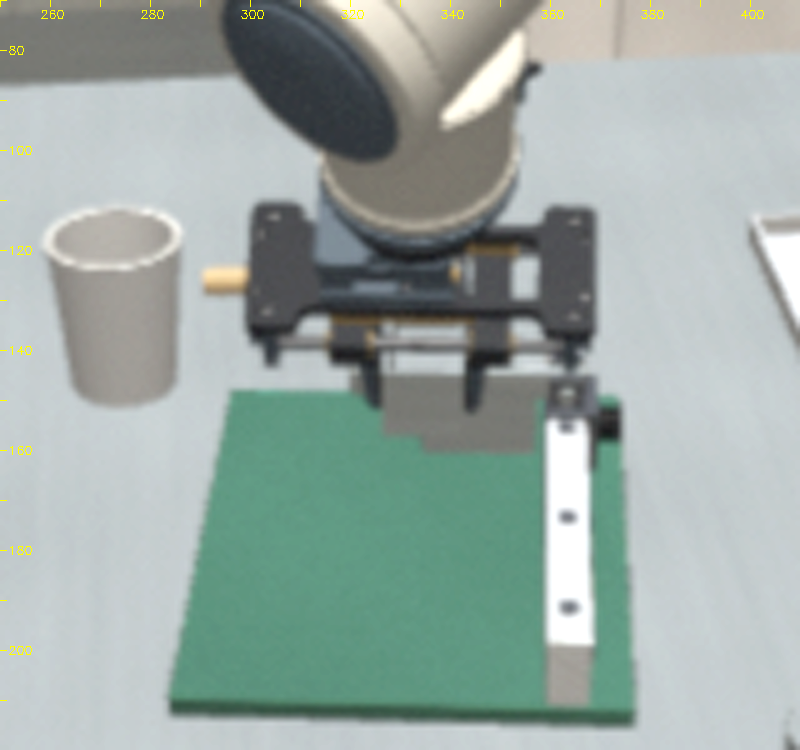

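The tin is turned level with its mouth up (its end shows at side (327–343,145–157)). I'll lower it, touch the board, then advance to the stop.

Run:
```python
from h import *
R=np.array(arm.current_tool_rot())
y=-.115
go(J(-.052,y,.10),R,.15);go(J(-.052,y,.034),R,.12);f0=F();print(f0,arm.current_t())
z=.034
for i in range(12):
    z-=.001;go(J(-.052,y,z),R,.05);f=F()
    if f[2]-f0[2]>4:break
print("z",z,f,gp()[2]-.015)
z+=.001;go(J(-.052,y,z),R,.05);f0=F();print(f0)
while y<-.085:
    y+=.0015;go(J(-.052,y,z),R,.05);f=RJ.T@(F()-f0)
    if f[1]<-4:break
print("y",y,f,(RJ.T@(gp()-B))-[.08,YG,.015],arm.current_t())
crop(arm.snapshot("side"),250,70,410,220,5,"s10")
```

```text
[-0.3 -0.1 -0.8] 33.6
z 0.028999999999999998 [-2.8 -3.2 11.8] 0.029465196401279634
[ 0.2  0.3 -0.6]
y -0.08799999999999998 [ -3.03302252 -10.07227752   0.        ] [-0.05191797 -0.08867659  0.0298874 ] 39.6
```

View pics/s10.png

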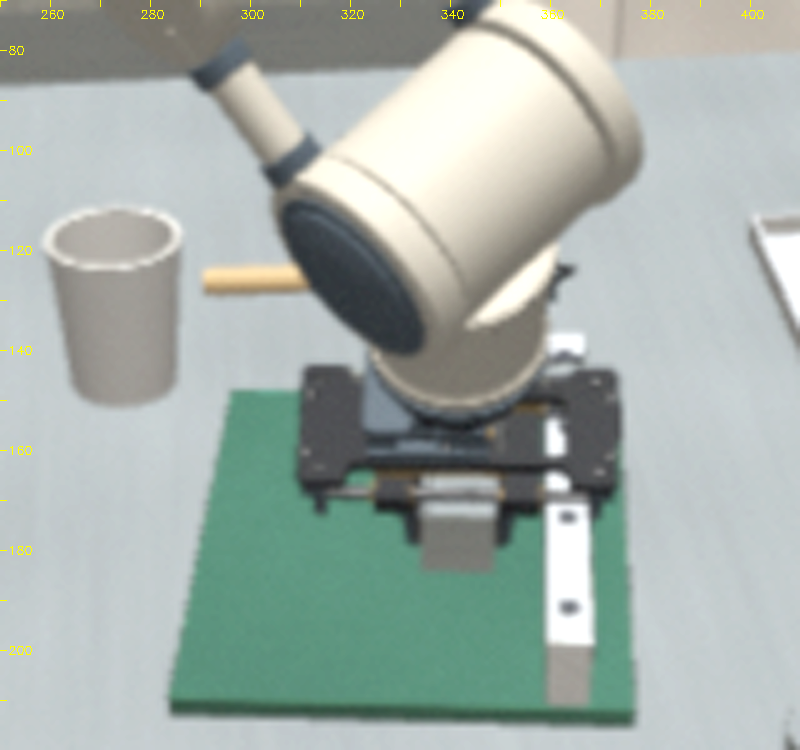

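Run:
```python
from h import *
loc=lambda P:(RJ.T@(P-B))-[.08,YG,.015]
print("leaf face",loc(atz("side",(345,160.4),.023)),"tin A end",loc(atz("side",(341.5,184.3),.015)))
arm.grip(.056);print(F(),arm.current_width(),arm.current_t())
d=np.array(arm.current_tool_rot())[:,2]
arm.move_l(np.array(arm.current_ee_pos())-d*.13,feed=.25)
arm.move_l(np.array(arm.current_ee_pos())+RJ@[-.12,-.1,.12],feed=.35)
print(F(),arm.current_t())
crop(arm.snapshot("side"),250,120,410,220,5,"s11")
crop(arm.snapshot("top"),225,145,340,250,5,"t11")
```

```text
leaf face [-0.04330467  0.00316834  0.008     ] tin A end [-5.14933831e-02 -1.17945617e-01  1.38777878e-17]
[ 0.7 -0.6  0.6] 0.05608580068895523 40.0583
[ 0.2 -0.1 -0.1] 41.4333
```

View pics/s11.png

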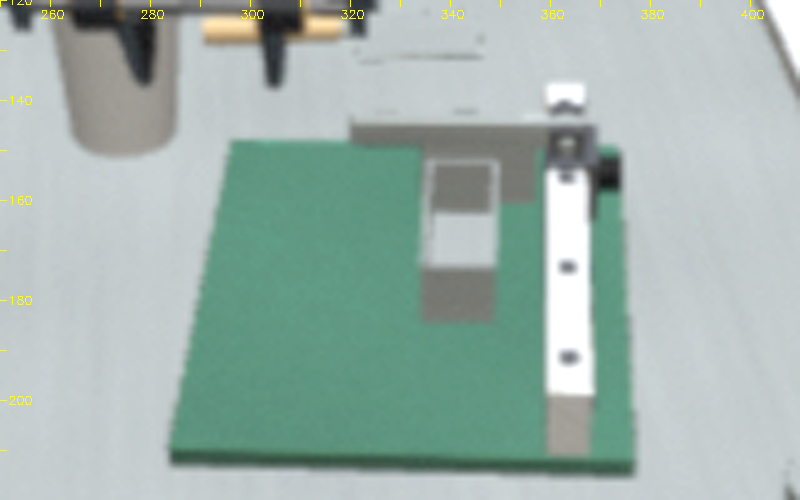

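View pics/t11.png

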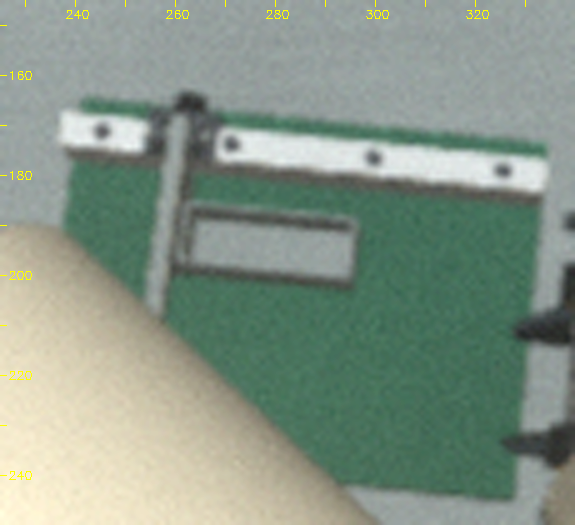

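The tin lies mouth up on the board with its end at the leaf face (side view: the leaf face to far end measures 121 mm). Next I push it to the fence with closed fingers.

Run:
```python
from h import *
R=tool([0,0,-1],RJ[:,0])
arm.grip(0)
yc=-.060
arm.move_to(J(-.115,yc,.08),R)
arm.move_l(J(-.115,yc,.010),feed=.2);f0=F();print(f0,arm.current_t())
arm.move_l(J(-.064,yc,.010),feed=.07);print(RJ.T@(F()-f0),arm.current_t())
x=-.064
for i in range(16):
    x+=.0012;arm.move_l(J(x,yc,.010),feed=.06);f=RJ.T@(F()-f0)
    if f[0]<-7:break
print(i,x,f,arm.current_t())
crop(arm.snapshot("side"),250,120,410,220,5,"s12")
```

```text
[0.2 0.2 1.2] 44.1667
[-1.27643237 -0.26593309 -1.2       ] 45.0417
8 -0.0532 [-11.10498484   0.88278635   6.5       ] 47.2917
```

View pics/s12.png

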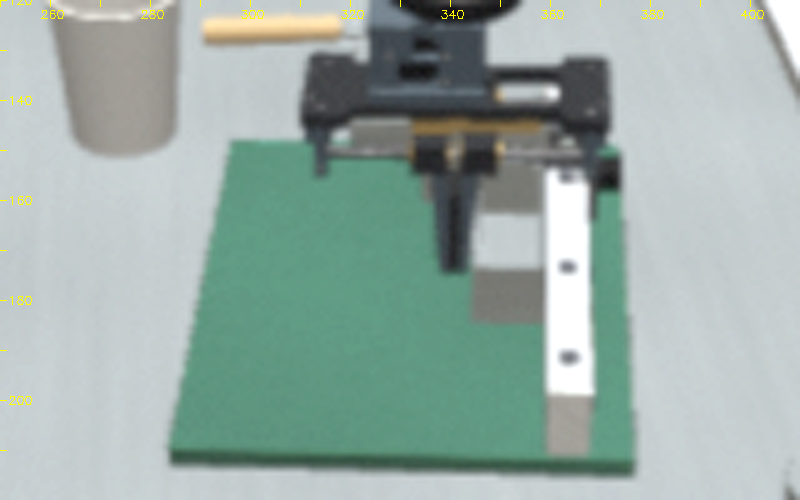

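The tin is flush with the fence (11 N contact; side view: no gap at x=358). Now seat its end against the stop.

Run:
```python
from h import *
arm.move_l(J(-.07,-.062,.010),feed=.15)
arm.move_l(J(-.07,-.165,.010),feed=.25)
arm.move_l(J(-.026,-.165,.010),feed=.2);f0=F()
arm.move_l(J(-.026,-.140,.010),feed=.15);print(F()-f0,arm.current_t())
y=-.140
for i in range(22):
    y+=.0012;arm.move_l(J(-.026,y,.010),feed=.06);f=RJ.T@(F()-f0)
    if f[1]<-6:break
print(i,y,f,arm.current_t())
arm.move_l(J(-.026,y-.015,.010),feed=.15)
arm.move_l(J(-.06,y-.05,.15),feed=.35)
print(arm.current_t())
crop(arm.snapshot("side"),290,120,410,220,6,"s13")
crop(arm.snapshot("top"),225,145,340,250,5,"t13")
```

```text
[ 1.1 -0.9 -1.1] 48.85
7 -0.13039999999999996 [ 0.69613947 -6.16160611  0.4       ] 50.85
51.675
```

View pics/s13.png

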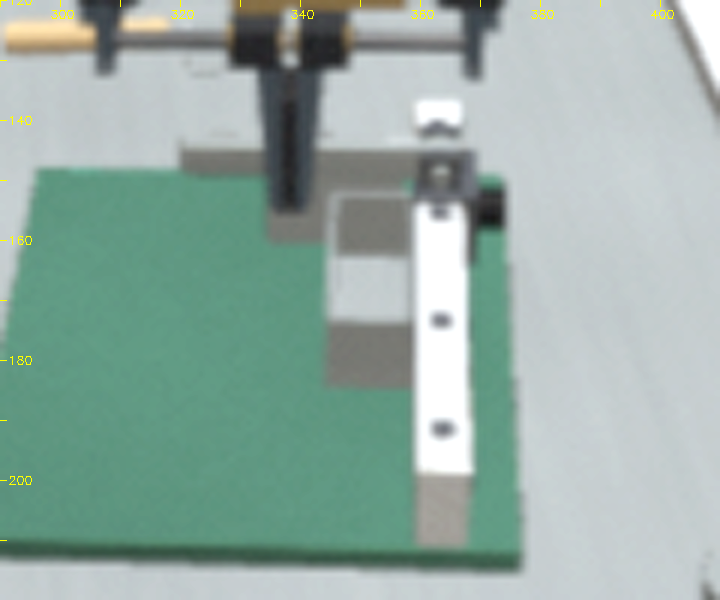

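View pics/t13.png

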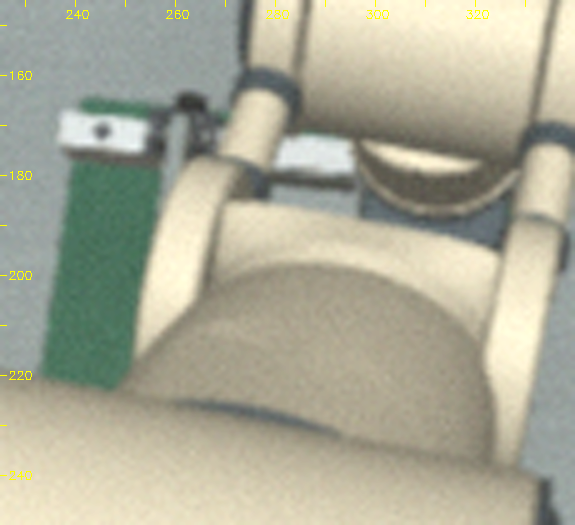

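The tin is seated: flush at the fence and touching the stop, with force contact on both. Now I pinch the tab and carry the leaf up around its arc.

Run:
```python
from h import *
R=tool([0,0,-1],RJ[:,1]);yl=.010
def P(q,r=.123): return J(.012-r*np.cos(q),yl,.058+r*np.sin(q))
arm.move_to(P(0)+[0,0,.05],R)
arm.grip(.04)
f0=F()
go(P(0)+[0,0,.002],R,.15);print(arm.current_t(),F()-f0)
crop(arm.snapshot("side"),290,90,410,190,6,"s14")
```

```text
54.25 [0.9 0.2 1.2]
```

View pics/s14.png

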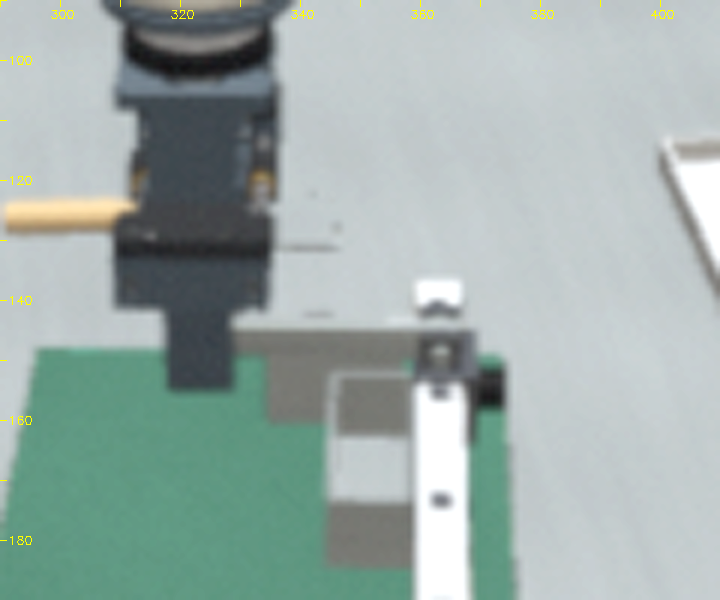

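The fingers straddle the tab (side 317–328,145–155), well clear of the tin.

Run:
```python
from h import *
R=tool([0,0,-1],RJ[:,1]);yl=.010
def P(q,r=.123): return J(.012-r*np.cos(q),yl,.058+r*np.sin(q))
f0=F();arm.grip(.005);f=RJ.T@(F()-f0);print("grip",arm.current_width(),f)
if abs(f[1])>5:
    for k in range(5):
        yl+=.001*np.sign(f[1]);go(P(0)+[0,0,.002],R,.05);f=RJ.T@(F()-f0)
        if abs(f[1])<5:break
    print("adj",yl,f)
for i,q in enumerate(np.linspace(.06,1.86,14)):
    go(P(q),R,.15);f=RJ.T@(F()-f0)
    if i%3==0 or np.linalg.norm(f)>20: print(round(q,2),f.round(1),arm.current_t())
    if np.linalg.norm(f)>60:break
np.save("yl.npy",[yl,q])
crop(arm.snapshot("side"),290,60,410,190,5,"s15")
```

```text
grip 0.012824241842924756 [-6.07741475 37.63130386  0.3       ]
adj 0.014000000000000002 [-0.61284262 -4.6167547   5.8       ]
0.06 [ 1.1 -5.4  0.3] 56.0833
0.48 [-6.7 -5.2  7.2] 56.8833
0.89 [-6.8 -7.1 14. ] 57.6833
1.31 [-1.2 -7.6  8.8] 58.4833
1.72 [ 1.6 -8.1  5.2] 59.2833
```

View pics/s15.png

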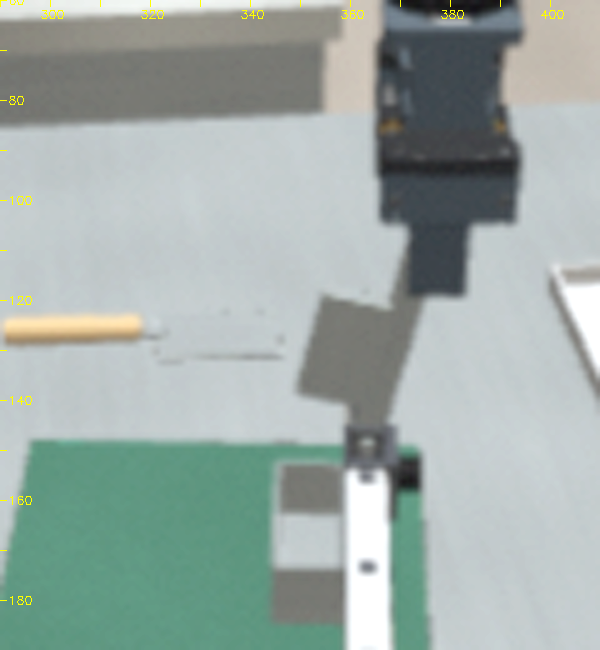

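The leaf is up and leaning back; the tin is unmoved (end bottom still at side row 184). I'll press on to the end stop, release and check.

Run:
```python
from h import *
R=tool([0,0,-1],RJ[:,1]);yl=float(np.load("yl.npy")[0])
def P(q,r=.123): return J(.012-r*np.cos(q),yl,.058+r*np.sin(q))
f0=RJ.T@F()
for q in np.arange(1.875,1.96,.015):
    go(P(q),R,.08);f=RJ.T@F()-f0
    if abs(f[0])>12:break
print(q,f,f0,arm.current_t())
arm.grip(.04)
arm.move_l(np.array(arm.current_ee_pos())+[0,0,.10],feed=.3)
print(arm.current_t(),F())
s=arm.snapshot("side");crop(s,290,90,410,200,6,"s16")
arm.move_l(np.array(arm.current_ee_pos())+RJ@[.0,.12,.05],feed=.35)
crop(arm.snapshot("top"),225,145,340,250,5,"t16")
print(arm.current_t())
```

```text
1.9499999999999995 [-2.80252297 -0.16082606  5.5       ] [ 4.22542908 -7.72177111  3.9       ] 61.1
62.1833 [ 0.8  0.3 -1.4]
62.8083
```

View pics/s16.png

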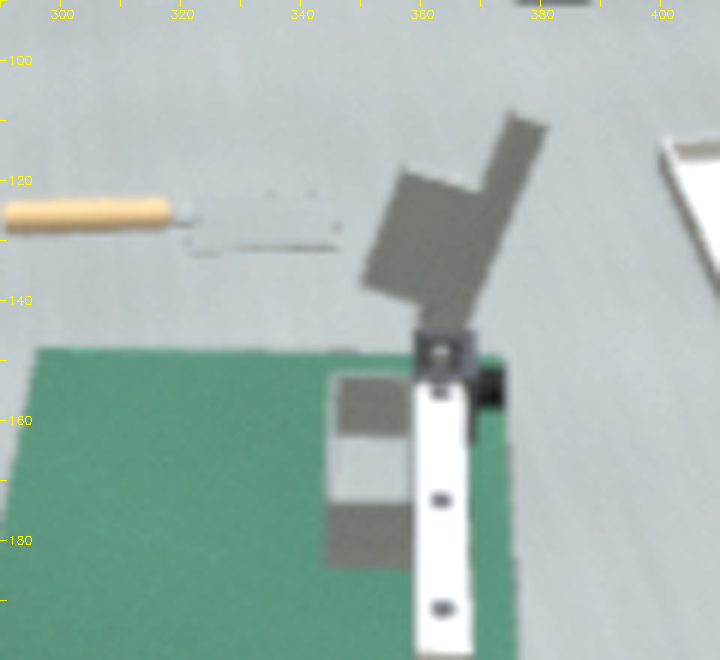

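View pics/t16.png

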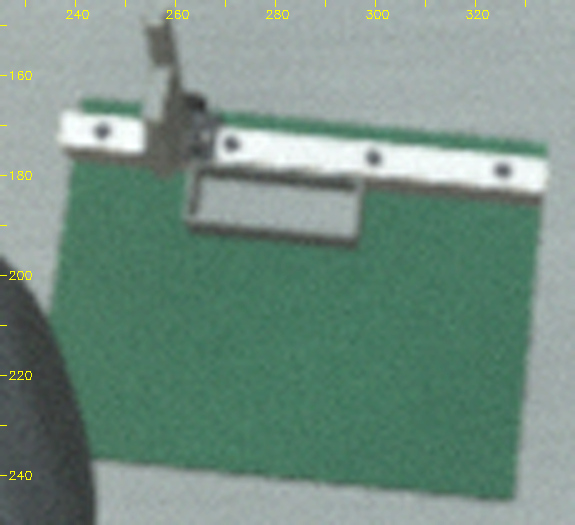

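Run:
```python
from h import *
from scipy.optimize import least_squares
ob=[((375.2,108.3),.135,.01),((381.2,110.5),.135,-.01),((357.2,117.7),.09,.05),((350.3,137.2),.018,.05)]
def lp(q,y,r,d): return J(.012-r*np.cos(q)-d*np.sin(q),y,.058+r*np.sin(q)-d*np.cos(q))
f=lambda x:np.concatenate([proj("side",lp(x[0],x[1],r,d))-p for p,r,d in ob])
x=least_squares(f,[1.8,0]).x;print(x,f(x).round(1))
from fit import fit
# tin rim in top view, z=.055, local corners (gauged frame axes)
o=[("top",(263.2,179.0),(.022,.06,.055)),("top",(297.3,181.5),(.022,-.06,.055)),("top",(262.3,190.3),(-.022,.06,.055)),("top",(296.4,193.8),(-.022,-.06,.055)),
("side",(345.3,152.3),(-.022,.06,.055)),("side",(344.6,173.8),(-.022,-.06,.055)),("side",(344.3,184.2),(-.022,-.06,.015))]
p,r=fit(o,[.55,.05,-.1]);print("tin loc",RJ.T@(np.array([p[0],p[1],0])-B)-[.08,YG,0],np.degrees(p[2]),r.round(1).tolist())
```

```text
[1.8749344  0.00208274] [ 0.  -0.1  0.5 -0.4  0.  -0.1 -0.7  0.6]
tin loc [-0.02474454 -0.05748921  0.        ] -5.74274474845431 [[0.2, -1.0], [0.5, -1.2], [-0.2, -0.1], [0.3, -1.2], [-1.8, -0.4], [-0.8, -0.7], [-0.6, 0.2]]
```

Run:
```python
from h import *
t=arm.snapshot("top");s=arm.snapshot("side")
np.save("t.npy",t);np.save("s.npy",s)
crop(t,255,168,315,202,13,"t17");crop(s,335,145,375,205,10,"s17")
```

```text
(no output)
```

View pics/t17.png

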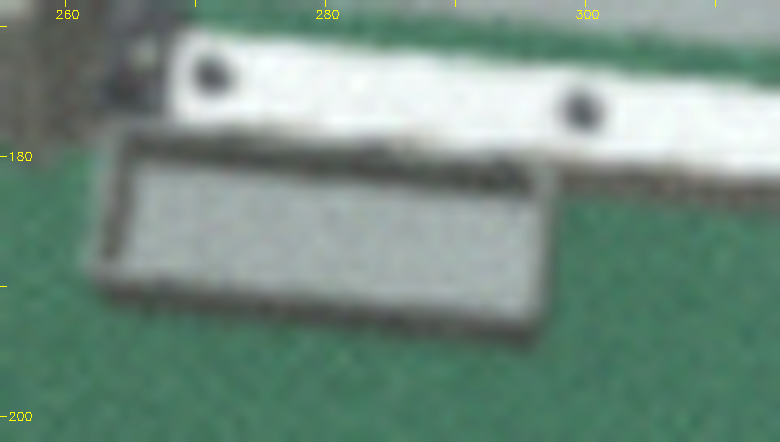

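View pics/s17.png

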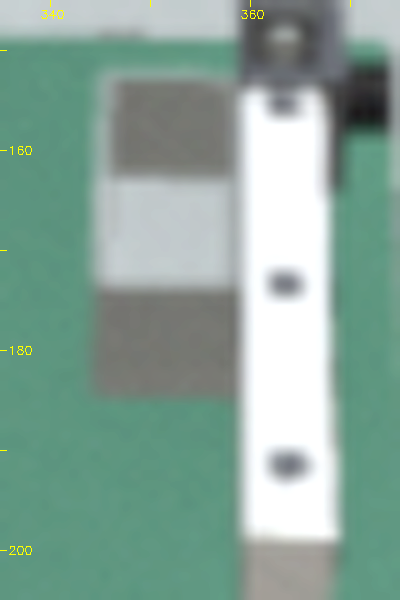

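Run:
```python
from h import *
print(arm.current_t());arm.sign_off()
```

```text
62.9083
the job is handed in; nothing more can be done
```

I flipped the stop down, turned the tin mouth up in two quarter turns and gauged it against the fence and stop. I then flipped the stop back up and handed the job in at 62.9 s. No verdict was reported.

**How it went:**
- **Stop down:** I pushed the leaf with closed fingers until it hit its end stop; the fingertip stopped at z = 82.8 mm, against 83 mm expected for fully down.
- **Seating the tin:** I pushed it to the fence (11 N contact) and then to the stop (6 N contact).
- **Stop up:** I pinched the tab and carried the leaf up its arc.

**Last checks:**
- **Stop angle:** a fit to the side picture gives about 1.87 rad. I never felt a clear force at the upper end stop.
- **Fit to fence:** in the top picture the tin's rim and the fence edge have the same slope (0.097 each). I could see no gap in either view, and the tin did not visibly shift when the leaf lifted.
- **Bystanders:** the beaker and spatula look unmoved in the last pictures that show them. I did not recheck the jar at the end, but I worked well away from it.

**Checks that disagreed:**
- **Tin position:** a rougher fit to the tin's corners put it at x −24.7 mm, y −57.5 mm, turned about 1.6° from the fence, with errors up to about 2 pixels. That is near the tolerance limits. I trusted the contact forces and the matching edge slopes instead.
- **Stop face position:** contact put the stop's face about 5 mm further along +y than my first estimate. The seating push and the later pinch on the tab agreed on this.

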